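Dock a rack of sample tubes

TASK

Load the low rack of tubes into the docking frame on the cart: push it gently along the surface with the outside of the fingers, into line with the lane, and on between the rails until the spring catch has snapped shut behind it and keeps it there against the spring ejector; then take the hand away. Only push: do not pinch, lift or tip the rack, leave the tubes standing in it untouched, and do not disturb the taller rack, the bottle or the timer.

Things in the scene. Friction and masses are not known exactly. Their poses are not given: they have to be found in the camera images.
- rack: Low tube rack, a rectangular box with flat sides, 72 (its x) x 138 (its y) x 45 mm high, 4 x 8 square holes in the top, standing loose on the cart. Origin: centre of its underside; y runs along its length, z up. About 0.18 kg with its tubes; the same from both ends, either end may go in first.
- dock: Frame fixed on the cart: two dark steel rails, 16 mm high, and an end block. Origin: point on the cart top where the rack's centre lies when docked, its length along the lane. Way in: along +y. The rack slides on the cart top. Rails' inner faces at x = -38 and +38 mm, straight from y = -100 to +73 mm; hard stop at y = +73.5 mm, so the rack can go 4.5 mm past its docked place. Yaw varies.
- lane_mouth (a point): Middle of the open mouth of the lane, on the cart top, at dock x = 0, y = -128 mm. The rails flare outward from y = -100 mm to inner faces at x = -53 and +53 mm here.
- catch (a joint): Spring catch: steel arm on the -x rail, 17 to 27 mm above the cart, upright pivot at dock x = -44, y = -8 mm. Rad: 0 = shut, its hook 9 mm into the lane, holding face at y = -69 mm; grows as it is pushed outward, 0.12 lets the rack pass. A rack pushed in rides along its ramp (from y = -99 mm) until its rear has passed the hook, then it snaps shut. Takes 5 to 10 N.
- catch_hook (a point): Top of the catch's hook, 27 mm above the cart; at dock x = -29, y = -72 mm when shut, so the lane is 67 mm wide there.
- ejector (a joint): Spring push plate at the end of the lane, 40 mm wide, 8 to 28 mm above the cart. Value in m: 0 = fully out (its face at dock y = +62 mm); 0.007 with the rack docked; grows as the rack presses it back. Pushes the rack back with 1.5 N when out, about 3 N when docked.
- spare_rack: Taller empty tube rack, 80 x 117 x 62 mm, too wide for the lane, standing loose at the far right; leave it alone. Origin: centre of its underside.
- bottle: Small round screw-cap bottle, 34 mm across, 60 mm high, standing loose at the near left; leave it alone. Origin: centre of its underside.
- timer: Flat white bench timer, 44 x 60 x 16 mm, lying loose on the near side; leave it alone. Origin: centre of its underside.
- tube_0: Capped sample tube, 12 mm across, 63 mm long, standing loose in a hole of the rack (at rack x = -24.5, y = +41.5 mm), its cap 21 mm above the rack's top; leave it. Origin: its lower end, 3 mm above the rack's underside.
- tube_1: Capped sample tube, 12 mm across, 63 mm long, standing loose in a hole of the rack (at rack x = +8.5, y = +24.5 mm), its cap 21 mm above the rack's top; leave it. Origin: its lower end, 3 mm above the rack's underside.
- tube_2: Capped sample tube, 12 mm across, 63 mm long, standing loose in a hole of the rack (at rack x = -8.5, y = +8.5 mm), its cap 21 mm above the rack's top; leave it. Origin: its lower end, 3 mm above the rack's underside.
- tube_3: Capped sample tube, 12 mm across, 63 mm long, standing loose in a hole of the rack (at rack x = +24.5, y = -8.5 mm), its cap 21 mm above the rack's top; leave it. Origin: its lower end, 3 mm above the rack's underside.
- tube_4: Capped sample tube, 12 mm across, 63 mm long, standing loose in a hole of the rack (at rack x = -8.5, y = -41.5 mm), its cap 21 mm above the rack's top; leave it. Origin: its lower end, 3 mm above the rack's underside.

How it is judged:
By the outcome, as a careful person would: the job done as asked, in the order asked, and still so for the second after the job is handed in, with the robot touching nothing.
It also fails if it takes over 58 s, if anything falls off the work surface, if the arm or the gripper's body presses on something with over 40 N, if the wrist force passes 120 N, or if a joint passes its speed limit or range.

ROBOT

A 7-joint arm with a two-finger parallel gripper is mounted at the origin on a cart in front of the work surface, level with it; the furniture and walls round the work are solid. World frame = base frame: x ahead of the robot, y to its left, z up, the work surface at z = 0. Lengths are in m, angles in rad, forces in N, time in s.
With the tool pointing down it reaches from about 0.4 to 0.875 m from the base axis. Payload 19.3 kg.
Tool frame: the origin (TCP) lies midway between the tips of the shut fingers; the grasp point (between the pads) lies bot.pinch_z behind it (bot.pinch_z is the distance from the TCP to the grasp point, in m); z points along the fingers, y is the line along which they close (so a half turn about z gives the same grasp; the last joint's range is limited). The gripper opens to 85 mm and grips with 20 to 120 N. Pads are 22 mm wide; open, the fingers measure 114 mm over their backs; the gripper's body (76 mm by 85 mm) begins 54 mm behind the grasp point. The pads swing forward as they close: fully open they stand 13 mm farther back than shut.
Start: joints at [1.236, 0.521, -0.036, 1.599, 0.021, 1.021, -0.113], TCP at [0.164, -0.603, 0.231] pointing down, gripper open.
Joint ranges: [-2.91, 2.91], [-0.3, 2.13], [-1.5, 1.42], [0.17, 2.43], [-1.26, 4.41], [0.16, 1.93], [-2.52, 2.52]. Speed limits (rad/s): [1.89, 1.89, 2.39, 2.39, 3.01, 3.01, 3.01].

INTERFACE

Orientations are given as [roll, pitch, yaw] about the fixed x, y, z axes, in that order (R = Rz(yaw) Ry(pitch) Rx(roll)).
In Python, from workcell import readout, grab_frame, camera_info, workorder, bot gives the robot as it stands. The module is installed in compiled form; this text tells all that it offers.
- The arm moves only by the tool drive_tool, never from a script. Its argument "targets" is a list of rows, each an object of numbers: "dx", "dy", "dz": the shift along the tool's x, y, z as a fraction of full scale; "yaw": the turn about the tool's z as a fraction of full scale; "fingers": the closure, from 0 (fully open) to 1 (shut). In form: [{"dx": .., "dy": .., "dz": .., "yaw": .., "fingers": ..}, ...]. A call has 1 to 20 rows; each row shifts and turns the commanded pose from where the row before left it, along the tool's axes as they then stand; what a row does not reach is not made up. Full scale, the value 1, is 0.1 m for a shift and 90 degrees for a turn. A row lasts 1/10 s, in which the tool goes at most 50 mm and 8.59 degrees, less where a joint would pass 70% of its speed; a pose out of reach is approached as far as the arm can. A call with a number of a shift or a turn outside -1 to 1 is refused whole. A call with a gripper value outside its range is refused whole. The fingers move at their own pace and stop on an object; "squeeze" is the grip in N (left out, the last holds). Time passes only in rows, so rows that do not move let the fingers close. It gives the time, the measured TCP pose, the force, the opening and the grip force at its end, in the units of the state.
- readout.observe(): the state, without advancing time (a new reading comes with each control period).
- grab_frame(name): name is "scene" or "top"; returns the picture (400x640x3 uint8, blue, green, red); there is no depth.
- camera_info(name): a dict with "fx", "fy", "cx", "cy" (pixels), "T" (4x4, takes a point from camera to world coordinates). Camera axes: x right, y up, looking along -z (the intrinsics and any distortion apply to the point x, -y, -z); pixel columns grow to the right and rows downward; lengths in m; the calibration is good to about 2 mm. A picture is of the moment at which its call begins. camera_info takes no time and is no camera call.
- workorder.job_done(): hands the job in; it is judged then, once.
The state is a dict: "clock": time; "qpos": joint angles; "qd": joint speeds; "joint_efforts": joint torques, N m; "position": TCP position; "tool_rot": TCP orientation; "force": force on the tool from outside, world axes, zero at the start; "moment": the same for the moment, N m; "grip_width": finger opening in m; "finger_force": force on a finger pad.
Only numpy, scipy, OpenCV 4.12 (cv2) and the standard library are available. Lean on these libraries where they do the work, as an engineer would, in place of code of your own. Each camera call takes 0.05 s, during which the arm holds its last target. There are 200 camera calls.

## Working session

There is one attempt and no reset: what is moved stays moved. The work goes in short steps, Python scripts to look and compute and a tool call to move; the robot and the scene stay as the last step left them, time stands still between calls to the robot, and variables do not carry over. Pictures are saved under pics/ and viewed, at most 14 in all, crops included, and the job is handed in when it is done.

Besides the shell and the picture viewer there is one more tool, called after "Call:" as name(argument=value, ...) on one line, values as JSON. drive_tool: Moves the arm, as the interface text tells. Shift numbers are shares of 0.1 m and turn numbers shares of 90 degrees, none past 1 either way. Its arguments: {"type":"object","properties":{"targets":{"type":"array","items":{"type":"object","properties":{"dx":{"type":"number","minimum":-1,"maximum":1},"dy":{"type":"number","minimum":-1,"maximum":1},"dz":{"type":"number","minimum":-1,"maximum":1},"yaw":{"type":"number","minimum":-1,"maximum":1},"fingers":{"type":"number"}}}},"squeeze":{"type":"number"}},"required":["targets"]}

```bash
mkdir -p pics
python3 - <<'E'
from workcell import *
import cv2
for n in("scene","top"):
    cv2.imwrite(f"pics/{n}0.png",grab_frame(n)); c=camera_info(n); print(n,c)
s=readout.observe(); print({k:s[k] for k in("clock","position","tool_rot","force","grip_width")},bot.pinch_z)
E
```

```text
scene {'fx': 426.12374808402575, 'fy': 426.12374808402575, 'cx': 320.01608224123964, 'cy': 201.02365762019772, 'T': array([[ 0.75051677,  0.28760224, -0.594987  , -0.10233202],
       [-0.66057216,  0.3003162 , -0.68808037, -0.59657151],
       [-0.01920922,  0.90944771,  0.41537438,  0.48561044],
       [ 0.        ,  0.        ,  0.        ,  1.        ]])}
top {'fx': 367.1746716151209, 'fy': 367.1746716151209, 'cx': 319.02259434830654, 'cy': 202.373172763245, 'T': array([[-0.02562327,  0.99470165, -0.0995594 ,  0.44715781],
       [-0.99961379, -0.02442271,  0.01325903,  0.13308742],
       [ 0.01075726,  0.09986069,  0.99494328,  0.93670723],
       [ 0.        ,  0.        ,  0.        ,  1.        ]])}
{'clock': 0.1, 'position': array([ 0.16347826, -0.60295594,  0.23081753]), 'tool_rot': array([-3.14064853e+00,  7.73178470e-05,  2.64819006e-01]), 'force': array([ 1.00994778, -1.32015769, -0.23772574]), 'grip_width': 0.08518987590261178} 0.0187
```

View pics/scene0.png

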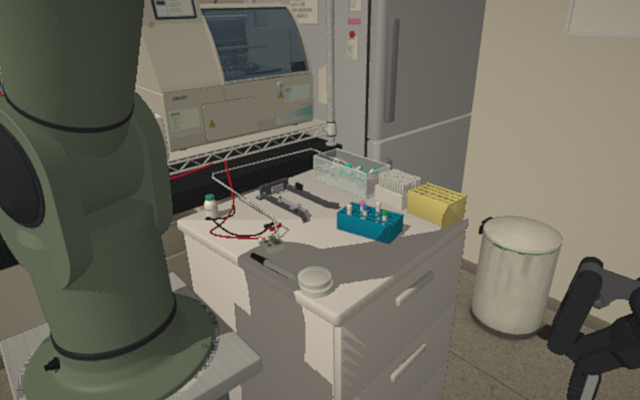

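View pics/top0.png

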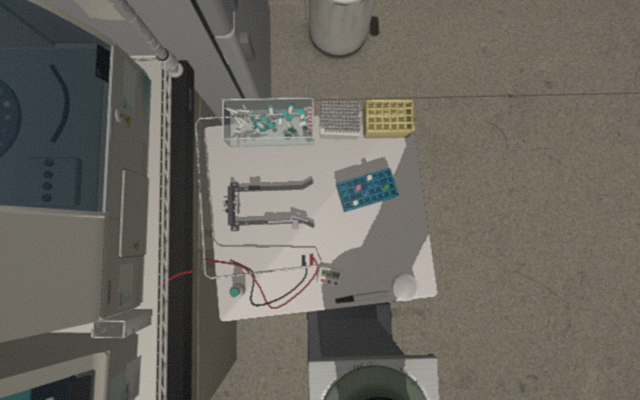

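The top view shows the dock at about (230–313, 180–228) with its mouth to the right, catch on the lower rail. The blue rack is at (367,190), slightly turned; the spare rack is yellow at (389,118), and the bottle is at (236,291). I'll enlarge the top view and measure.

```bash
cat > h.py <<'E'
import numpy as np, cv2
from workcell import *
def ray(n,uv,z):
    c=camera_info(n);T=np.array(c["T"]);u,v=uv
    d=T[:3,:3]@np.array([(u-c["cx"])/c["fx"],-(v-c["cy"])/c["fy"],-1.]);o=T[:3,3]
    return (o+d*(z-o[2])/d[2])[:2]
def proj(n,p):
    c=camera_info(n);T=np.array(c["T"]);q=T[:3,:3].T@(np.array(p)-T[:3,3])
    return np.array([c["cx"]+c["fx"]*q[0]/-q[2],c["cy"]+c["fy"]*q[1]/q[2]])
def bluemask(im):
    h=cv2.cvtColor(im,cv2.COLOR_BGR2HSV)
    m=cv2.inRange(h,(88,120,40),(112,255,255))
    m=cv2.morphologyEx(m,cv2.MORPH_CLOSE,np.ones((5,5)))
    n,l,s,c=cv2.connectedComponentsWithStats(m)
    return (l==1+np.argmax(s[1:,4])).astype(np.uint8)*255
E
python3 - <<'E'
from h import *
im=cv2.imread("pics/top0.png")
m=bluemask(im);cs,_=cv2.findContours(m,0,1);c=max(cs,key=cv2.contourArea)
r=cv2.minAreaRect(c);b=cv2.boxPoints(r);print(r)
for z in(0,.045):
  print(z,[ray("top",p,z).round(4) for p in b])
cv2.imwrite("pics/top0c.png",cv2.resize(im[150:250,210:410],None,fx=4,fy=4,interpolation=cv2.INTER_CUBIC))
E
```

```text
((367.3167724609375, 189.15760803222656), (28.559999465942383, 55.400001525878906), 73.73979187011719)
0 [array([0.5894, 0.0737]), array([ 0.6268, -0.0656]), array([ 0.5547, -0.083 ]), array([0.5181, 0.0554])]
0.045 [array([0.5826, 0.0765]), array([ 0.6181, -0.056 ]), array([ 0.5495, -0.0726]), array([0.5146, 0.0591])]
```

View pics/top0c.png

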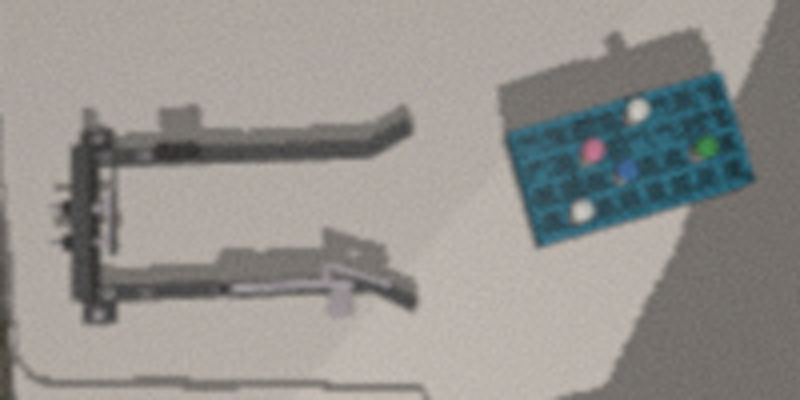

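Run:
```python
from h import *
im=np.mean([grab_frame("top") for _ in range(6)],0).astype(np.uint8);cv2.imwrite("pics/topavg.png",im)
g=cv2.cvtColor(im,cv2.COLOR_BGR2GRAY)
print("nadir",proj("top",(.447,.133,0)))
for u in range(240,312,6): print(u,"U",g[178:196,u],"L",g[208:230,u])
print("rows"); 
for v in range(194,212,4): print(v,g[v,224:246])
z=cv2.resize(im[170:235,220:320],None,fx=8,fy=8,interpolation=cv2.INTER_CUBIC);cv2.imwrite("pics/dockc.png",z)
```

```text
nadir [315.0886862  239.28742388]
240 U [166 165 167 169 168 154 124 115 108  85  74  72  76 107 159 168 167 165] L [168 164 162 154 163 168 171 173 160 124 114 114 109  81  72  74  84 123
 163 170 169 168]
246 U [167 167 169 169 159 124 113 116 111  96 108 110  91 117 163 169 170 168] L [170 169 170 170 170 169 170 171 159 127 112 117 109  88  99 103 110 143
 168 171 171 171]
252 U [112 113 114 113 115 116 111  91  60  53  55  57  83 129 167 172 168 170] L [168 170 170 171 168 173 170 161 124 115 117 112  95  78  73  74 112 166
 175 171 171 172]
258 U [112 113 115 115 115 117 112  89  61  52  53  58  95 143 167 172 171 168] L [171 171 170 170 170 172 171 160 126 115 116 111  93  80  76  80 115 167
 175 172 173 171]
264 U [168 167 170 158 126 115 117 110  88  78  76  75 109 164 173 170 170 170] L [170 169 171 170 164 154 141 125 116 117 118 111  92  81  83 101 136 168
 172 174 172 171]
270 U [167 168 170 165 142 120 116 111  84  75  76  79 111 163 172 170 170 168] L [171 171 173 163 126 113 116 116 118 116 119 109 108 144 151 107 124 167
 174 172 171 172]
276 U [168 168 170 159 124 1
[... 789 characters left out ...]
7 126  90  76  89 129 169 177
 173 173 175 176]
306 U [145 120 116 110  88  78  79  78  89 122 163 174 170 171 171 171 170 171] L [172 173 166 151 147 142 127 129 137 122 115 122 141 127  88  83 118 163
 183 183 180 182]
rows
194 [167 169 168 134  86  71  77  68  59  57  87 133 154 139 122 143 167 168
 169 168 170 168]
198 [163 164 160 131  88  71  76  71  59  57  87 129 152 132 110 140 166 170
 168 169 168 167]
202 [137 102  65  67  75  76  76  72  77 113 133 130 142 128 101 128 162 171
 169 168 170 169]
206 [133 132 130 113  84  73  77  72  63  53  77 128 152 122  93 115 151 168
 171 171 168 169]
210 [129 102  60  53  70  75  77  73  71  93 124 142 145 117  89 128 162 171
 169 168 171 168]
```

View pics/dockc.png

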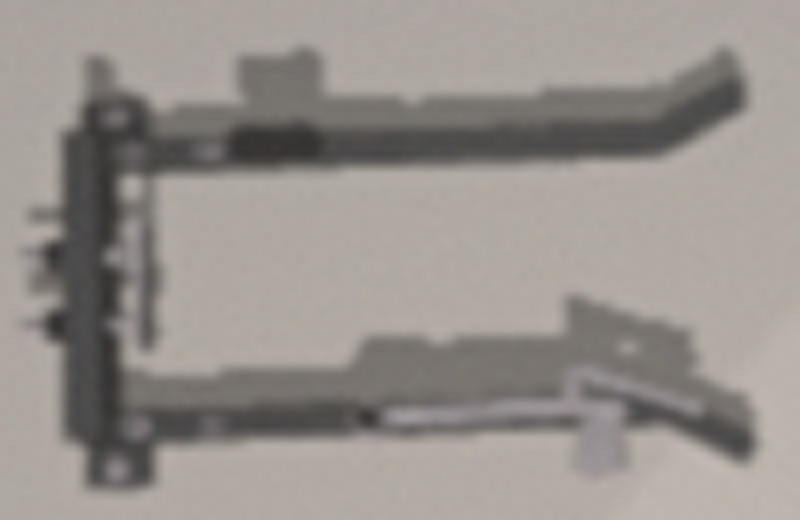

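Run:
```python
from h import *
up=np.array([(264,190.25),(270,190.2),(276,190.1),(282,189.85),(288,189.55),(294,189.25),(300,189.15)])
P=np.array([ray("top",p,0) for p in up]); k=np.polyfit(P[:,1],P[:,0],1); print("upper inner line x=%.4f y+%.4f"%tuple(k))
lo=np.array([(252,224.2),(258,224.15),(264,223.6),(270,223.9),(276,223.3),(282,223.1),(288,223)])
Q=np.array([ray("top",p,0.0) for p in lo]); kq=np.polyfit(Q[:,1],Q[:,0],1);print("lower outer",kq)
for p,z in [((252,220),.016),((258,219.8),.016)]:
  r=ray("top",p,z); print("lower inner",r,"gap",(np.polyval(k,r[1])-r[0])*np.cos(k[0]))
Z=lambda X,Y:(220+(X+.5)/8-.5,170+(Y+.5)/8-.5)
for n,p,z in [("bend",Z(660,152),0),("tipU",Z(745,108),0),("tipU16",Z(742,80),.016),("tipL",Z(750,460),0),("hook",Z(567,375),.027),("ej_top",Z(157,260),.028),("ejbotend",Z(150,350),.008)]:
  print(n,ray("top",p,z))
```

```text
upper inner line x=-0.0104 y+0.5780
lower outer [-0.0105674  0.492253 ]
lower inner [0.49907499 0.28969018] gap 0.07592884896669733
lower inner [0.4992001  0.27469656] gap 0.07595938258253111
bend [0.57765572 0.16330899]
tipU [0.59129187 0.13564569]
tipU16 [0.59781664 0.13633813]
tipL [0.47808088 0.13676069]
hook [0.50490421 0.19269482]
ej_top [0.54372624 0.31904584]
ejbotend [0.51730769 0.32545889]
```

Call:
drive_tool(targets=[{"yaw": 0.081}, {"yaw": 0.081}, {"dx": 0.24, "dy": -0.3}, {"dx": 0.24, "dy": -0.3}, {"dx": 0.24, "dy": -0.3}, {"dx": 0.24, "dy": -0.3}, {"dx": 0.24, "dy": -0.3}, {"dx": 0.24, "dy": -0.3}, {"dx": 0.24, "dy": -0.3}, {"dx": 0.24, "dy": -0.3}, {"dx": 0.24, "dy": -0.3}, {"dx": 0.24, "dy": -0.3}, {"dx": 0.24, "dy": -0.3}, {"dx": 0.24, "dy": -0.3}, {"dx": 0.24, "dy": -0.3}, {"dx": 0.24, "dy": -0.3}, {"dx": 0.24, "dy": -0.3}, {"dx": 0.24, "dy": -0.3}, {"dx": 0.24, "dy": -0.3}, {"dx": 0.24, "dy": -0.3}])

```text
invalid input
```

Call:
drive_tool(targets=[{"dx": 0, "dy": 0, "dz": 0, "yaw": 0.081, "fingers": 0}, {"dx": 0, "dy": 0, "dz": 0, "yaw": 0.081, "fingers": 0}])

```text
clock: 0.6
position: [0.1634, -0.6033, 0.2313]
tool_rot: [-3.142, -0.0, 0.005]
force: [0.0, -0.1, 0.1]
grip_width: 0.0856
finger_force: 0.0
```

Call:
drive_tool(targets=[{"dx": 0.24, "dy": -0.3, "dz": 0, "yaw": 0, "fingers": 0}, {"dx": 0.24, "dy": -0.3, "dz": 0, "yaw": 0, "fingers": 0}, {"dx": 0.24, "dy": -0.3, "dz": 0, "yaw": 0, "fingers": 0}, {"dx": 0.24, "dy": -0.3, "dz": 0, "yaw": 0, "fingers": 0}, {"dx": 0.24, "dy": -0.3, "dz": 0, "yaw": 0, "fingers": 0}, {"dx": 0.24, "dy": -0.3, "dz": 0, "yaw": 0, "fingers": 0}, {"dx": 0.24, "dy": -0.3, "dz": 0, "yaw": 0, "fingers": 0}, {"dx": 0.24, "dy": -0.3, "dz": 0, "yaw": 0, "fingers": 0}, {"dx": 0.24, "dy": -0.3, "dz": 0, "yaw": 0, "fingers": 0}, {"dx": 0.24, "dy": -0.3, "dz": 0, "yaw": 0, "fingers": 0}, {"dx": 0.24, "dy": -0.3, "dz": 0, "yaw": 0, "fingers": 0}, {"dx": 0.24, "dy": -0.3, "dz": 0, "yaw": 0, "fingers": 0}, {"dx": 0.24, "dy": -0.3, "dz": 0, "yaw": 0, "fingers": 0}, {"dx": 0.24, "dy": -0.3, "dz": 0, "yaw": 0, "fingers": 0}, {"dx": 0.24, "dy": -0.3, "dz": 0, "yaw": 0, "fingers": 0}, {"dx": 0.24, "dy": -0.3, "dz": 0, "yaw": 0, "fingers": 0}, {"dx": 0.24, "dy": -0.3, "dz": 0, "yaw": 0, "fingers": 0}, {"dx": 0.24, "dy": -0.3, "dz": 0, "yaw": 0, "fingers": 0}, {"dx": 0.24, "dy": -0.3, "dz": 0, "yaw": 0, "fingers": 0}, {"dx": 0.24, "dy": -0.3, "dz": 0, "yaw": 0, "fingers": 0}])

```text
clock: 2.6
position: [0.6382, 0.003, 0.2313]
tool_rot: [3.142, -0.0, 0.01]
force: [1.0, -0.9, 0.1]
grip_width: 0.0853
finger_force: 0.0
```

Run:
```python
from h import *
s=readout.observe();print(s["clock"],s["position"],s["tool_rot"],s["qpos"].round(2))
im=cv2.imread("pics/topavg.png")
h=cv2.cvtColor(im,cv2.COLOR_BGR2HSV);m=cv2.inRange(h,(20,90,90),(35,255,255));
n,l,st,c=cv2.connectedComponentsWithStats(m);i=1+np.argmax(st[1:,4]);u,v,w,hh,_=st[i]
print("spare",st[i],ray("top",(u,v+hh),.062),ray("top",(u+w,v+hh),.062))
```

```text
2.6 [0.63817437 0.00301365 0.23133901] [ 3.14153074e+00 -1.14995513e-04  1.02158098e-02] [ 0.02  0.55 -0.17  1.56  0.1   1.05 -1.74]
spare [ 365  100   49   37 1658] [0.69227543 0.00510303] [ 0.68956689 -0.11483938]
```

Call:
drive_tool(targets=[{"dx": 0.06, "dy": 0, "dz": 0, "yaw": 0, "fingers": 0}, {"dx": 0.06, "dy": 0.03, "dz": 0.2, "yaw": 0, "fingers": 0}, {"dx": 0, "dy": 0, "dz": 0.4, "yaw": 0, "fingers": 0}, {"dx": 0, "dy": 0, "dz": 0.4, "yaw": 0, "fingers": 0}, {"dx": 0, "dy": 0, "dz": 0.4, "yaw": 0, "fingers": 0}, {"dx": 0, "dy": 0, "dz": 0.4, "yaw": 0, "fingers": 0}, {"dx": 0, "dy": 0, "dz": 0.2, "yaw": 0, "fingers": 0}, {"dx": 0, "dy": 0, "dz": 0.1, "yaw": 0, "fingers": 0}, {"dx": 0, "dy": 0, "dz": 0.1, "yaw": 0, "fingers": 0}, {"dx": 0, "dy": 0, "dz": 0, "yaw": 0, "fingers": 0}])

```text
clock: 3.6
position: [0.6493, -0.0013, 0.011]
tool_rot: [3.142, 0.0, 0.01]
force: [0.1, 0.3, 0.4]
grip_width: 0.0853
finger_force: 0.0
```

Run:
```python
from h import *
a=grab_frame("top")[110:235,300:440]; b=grab_frame("scene")[150:260,300:480]
a=cv2.resize(a,None,fx=4,fy=4,interpolation=2);b=cv2.resize(b,(380,232),interpolation=2)
cv2.imwrite("pics/f1.png",a);cv2.imwrite("pics/f1s.png",b)
o=np.zeros((500+0,560+0,3),np.uint8);o[:500,:560]=a
o2=np.zeros((500+90,790,3),np.uint8);o2[:500,:400]=a[:,:400];o2[:232,405:785]=b;cv2.imwrite("pics/f1m.png",o2)
```

```text
(no output)
```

View pics/f1m.png

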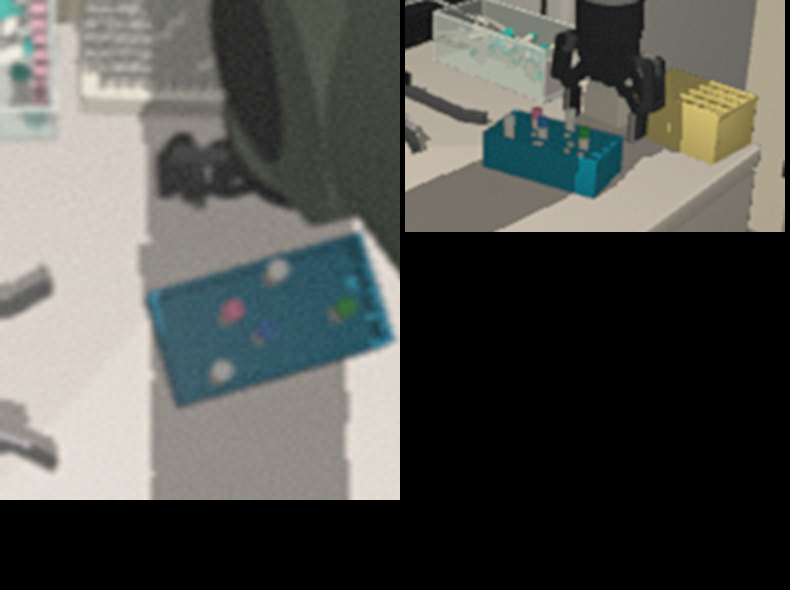

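The picture shows the open hand standing just beyond the rack's far side, clear of the spare rack. I'll use it as a fence and push towards the robot.

Call:
drive_tool(targets=[{"dx": -0.05, "dy": 0, "dz": 0, "yaw": 0, "fingers": 0}, {"dx": -0.05, "dy": 0, "dz": 0, "yaw": 0, "fingers": 0}, {"dx": -0.05, "dy": 0, "dz": 0, "yaw": 0, "fingers": 0}, {"dx": -0.03, "dy": 0, "dz": 0, "yaw": 0, "fingers": 0}, {"dx": -0.03, "dy": 0, "dz": 0, "yaw": 0, "fingers": 0}, {"dx": -0.03, "dy": 0, "dz": 0, "yaw": 0, "fingers": 0}, {"dx": -0.03, "dy": 0, "dz": 0, "yaw": 0, "fingers": 0}, {"dx": -0.03, "dy": 0, "dz": 0, "yaw": 0, "fingers": 0}, {"dx": -0.03, "dy": 0, "dz": 0, "yaw": 0, "fingers": 0}, {"dx": -0.03, "dy": 0, "dz": 0, "yaw": 0, "fingers": 0}, {"dx": -0.03, "dy": 0, "dz": 0, "yaw": 0, "fingers": 0}, {"dx": -0.03, "dy": 0, "dz": 0, "yaw": 0, "fingers": 0}, {"dx": -0.03, "dy": 0, "dz": 0, "yaw": 0, "fingers": 0}, {"dx": -0.03, "dy": 0, "dz": 0, "yaw": 0, "fingers": 0}, {"dx": -0.03, "dy": 0, "dz": 0, "yaw": 0, "fingers": 0}, {"dx": -0.03, "dy": 0, "dz": 0, "yaw": 0, "fingers": 0}, {"dx": 0, "dy": 0, "dz": 0, "yaw": 0, "fingers": 0}])

```text
clock: 5.4
position: [0.5949, -0.0017, 0.0113]
tool_rot: [-3.142, 0.0, 0.01]
force: [-0.4, -0.4, -1.1]
grip_width: 0.0853
finger_force: 0.0
```

```bash
cat >> h.py <<'E'
def rack(name=None):
    im=np.mean([grab_frame("top") for _ in range(2)],0).astype(np.uint8)
    if name: cv2.imwrite(name,cv2.resize(im[150:250,210:410],None,fx=4,fy=4,interpolation=2))
    m=bluemask(im);cs,_=cv2.findContours(m,0,1);c=cv2.convexHull(max(cs,key=cv2.contourArea))
    P=np.array([ray("top",p[0],.045) for p in c],np.float32)
    r=cv2.minAreaRect(P); b=cv2.boxPoints(r)
    print("rack c",np.round(r[0],4),"size",np.round(r[1],4),"ang",round(r[2],2),"\n",b.round(4))
    return im
E
python3 - <<'E'
from h import *
rack("pics/p1.png"); print(readout.observe()["position"])
E
```

```text
rack c [0.5449 0.0114] size [0.0684 0.1347] ang 1.76 
 [[ 0.5086  0.0777]
 [ 0.5128 -0.057 ]
 [ 0.5811 -0.0549]
 [ 0.577   0.0798]]
[ 0.59517556 -0.00167293  0.0112287 ]
```

View pics/p1.png

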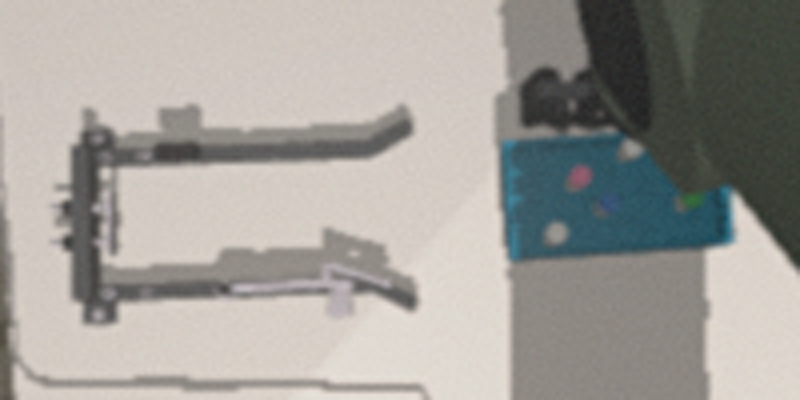

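Rack now square with the lane, about 5 mm too far out (centre x ≈ 0.545 vs. 0.540). Push 5 mm more, back off 6 mm, lift, and measure unoccluded.

Call:
drive_tool(targets=[{"dx": -0.025, "dy": 0, "dz": 0, "yaw": 0, "fingers": 0}, {"dx": -0.025, "dy": 0, "dz": 0, "yaw": 0, "fingers": 0}, {"dx": 0, "dy": 0, "dz": 0, "yaw": 0, "fingers": 0}, {"dx": 0.08, "dy": 0, "dz": 0, "yaw": 0, "fingers": 0}, {"dx": 0.12, "dy": 0, "dz": 0, "yaw": 0, "fingers": 0}, {"dx": 0.12, "dy": 0, "dz": -0.2, "yaw": 0, "fingers": 0}, {"dx": 0, "dy": 0.1, "dz": -0.4, "yaw": 0, "fingers": 0}, {"dx": 0, "dy": 0.3, "dz": -0.4, "yaw": 0, "fingers": 0.4}, {"dx": -0.15, "dy": 0.3, "dz": -0.2, "yaw": 0, "fingers": 0.7}, {"dx": -0.15, "dy": 0.3, "dz": 0, "yaw": 0, "fingers": 0.76}, {"dx": -0.15, "dy": 0.3, "dz": 0, "yaw": 0, "fingers": 0.76}, {"dx": -0.15, "dy": 0, "dz": 0, "yaw": 0, "fingers": 0.76}, {"dx": 0, "dy": 0, "dz": 0, "yaw": 0, "fingers": 0.76}])

```text
clock: 6.8
position: [0.5626, -0.1334, 0.1315]
tool_rot: [3.141, 0.001, 0.008]
force: [0.3, 0.7, -0.2]
grip_width: 0.0203
finger_force: 0.0
```

Run:
```python
from h import *
im=rack(); cv2.imwrite("pics/p2.png",im); s=readout.observe();print(s["position"],s["tool_rot"],s["grip_width"],s["qpos"].round(2))
```

```text
rack c [0.5411 0.0123] size [0.0697 0.1337] ang 0.23 
 [[ 0.506   0.079 ]
 [ 0.5066 -0.0547]
 [ 0.5762 -0.0544]
 [ 0.5757  0.0793]]
[ 0.56438178 -0.131862    0.13152055] [-3.14133525e+00 -4.98929459e-04  1.04673009e-02] 0.020504710894006947 [ 0.25  0.58 -0.17  1.8   0.13  0.77 -1.55]
```

Call:
drive_tool(targets=[{"dx": 0, "dy": 0, "dz": 0, "yaw": -0.091, "fingers": 0.76}, {"dx": 0, "dy": 0, "dz": 0, "yaw": -0.091, "fingers": 0.76}, {"dx": 0, "dy": 0, "dz": 0, "yaw": -0.091, "fingers": 0.76}, {"dx": 0, "dy": 0, "dz": 0, "yaw": -0.091, "fingers": 0.76}, {"dx": 0, "dy": 0, "dz": 0, "yaw": -0.091, "fingers": 0.76}, {"dx": 0, "dy": 0, "dz": 0, "yaw": -0.091, "fingers": 0.76}, {"dx": 0, "dy": 0, "dz": 0, "yaw": -0.091, "fingers": 0.76}, {"dx": 0, "dy": 0, "dz": 0, "yaw": -0.091, "fingers": 0.76}, {"dx": 0, "dy": 0, "dz": 0, "yaw": -0.091, "fingers": 0.76}, {"dx": 0, "dy": 0, "dz": 0, "yaw": -0.091, "fingers": 0.76}, {"dx": 0, "dy": 0, "dz": 0, "yaw": -0.09, "fingers": 0.76}, {"dx": 0.1, "dy": -0.12, "dz": 0, "yaw": 0, "fingers": 0.76}, {"dx": 0.1, "dy": -0.11, "dz": 0, "yaw": 0, "fingers": 0.76}, {"dx": 0, "dy": 0, "dz": 0, "yaw": 0, "fingers": 0.76}])

```text
clock: 8.3
position: [0.5405, -0.1106, 0.1314]
tool_rot: [-3.141, -0.001, 1.583]
force: [-0.1, 0.1, 0.1]
grip_width: 0.0207
finger_force: 0.0
```

Call:
drive_tool(targets=[{"dx": 0, "dy": 0, "dz": 0.3, "yaw": 0, "fingers": 0.76}, {"dx": 0, "dy": 0, "dz": 0.4, "yaw": 0, "fingers": 0.76}, {"dx": 0, "dy": 0, "dz": 0.3, "yaw": 0, "fingers": 0.76}, {"dx": 0, "dy": 0, "dz": 0.15, "yaw": 0, "fingers": 0.76}, {"dx": 0, "dy": 0, "dz": 0.08, "yaw": 0, "fingers": 0.76}, {"dx": 0, "dy": 0, "dz": 0, "yaw": 0, "fingers": 0.76}])

```text
clock: 8.9
position: [0.5409, -0.1121, 0.0081]
tool_rot: [-3.141, -0.0, 1.581]
force: [1.0, -0.4, 0.6]
grip_width: 0.0202
finger_force: 0.0
```

Run:
```python
from h import *
im=rack(); s=readout.observe();print(s["position"],s["tool_rot"],s["force"])
a=cv2.resize(im[150:250,230:430],None,fx=3,fy=3,interpolation=2)
b=cv2.resize(grab_frame("scene")[160:260,260:460],None,fx=3,fy=3,interpolation=2)
cv2.imwrite("pics/p3.png",np.vstack([a,b])[:600])
```

```text
rack c [0.5425 0.0124] size [0.07   0.1344] ang 0.96 
 [[ 0.5064  0.079 ]
 [ 0.5086 -0.0554]
 [ 0.5786 -0.0542]
 [ 0.5764  0.0802]]
[ 0.54135987 -0.11234488  0.00934831] [3.14018381e+00 2.59960429e-04 1.58109272e+00] [-0.1750887   0.32593106  0.42535237]
```

View pics/p3.png

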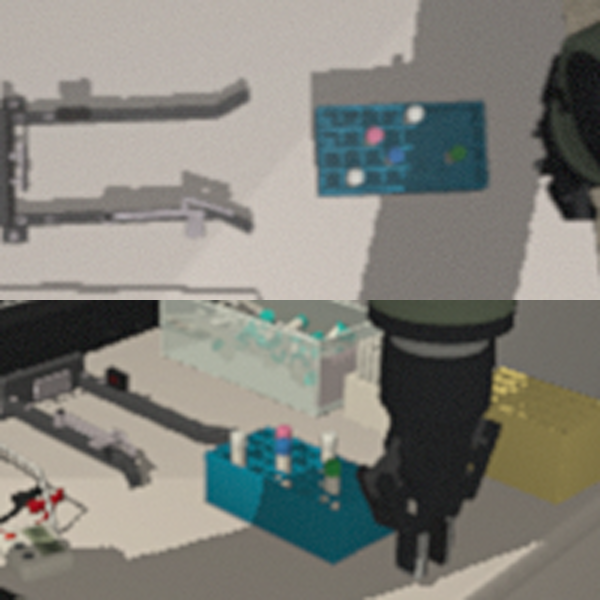

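Hand stands behind the rack's end, on the lane line, with the rack in line. Pushing along the lane.

Call:
drive_tool(targets=[{"dx": 0.1, "dy": 0, "dz": 0, "yaw": 0, "fingers": 0.76}, {"dx": 0.1, "dy": 0, "dz": 0, "yaw": 0, "fingers": 0.76}, {"dx": 0.08, "dy": 0, "dz": 0, "yaw": 0, "fingers": 0.76}, {"dx": 0.04, "dy": 0, "dz": 0, "yaw": 0, "fingers": 0.76}, {"dx": 0.03, "dy": 0, "dz": 0, "yaw": 0, "fingers": 0.76}, {"dx": 0.03, "dy": 0, "dz": 0, "yaw": 0, "fingers": 0.76}, {"dx": 0.03, "dy": 0, "dz": 0, "yaw": 0, "fingers": 0.76}, {"dx": 0.04, "dy": 0, "dz": 0, "yaw": 0, "fingers": 0.76}, {"dx": 0.05, "dy": 0, "dz": 0, "yaw": 0, "fingers": 0.76}, {"dx": 0.05, "dy": 0, "dz": 0, "yaw": 0, "fingers": 0.76}, {"dx": 0.05, "dy": 0, "dz": 0, "yaw": 0, "fingers": 0.76}, {"dx": 0.05, "dy": 0, "dz": 0, "yaw": 0, "fingers": 0.76}, {"dx": 0.05, "dy": 0, "dz": 0, "yaw": 0, "fingers": 0.76}, {"dx": 0.05, "dy": 0, "dz": 0, "yaw": 0, "fingers": 0.76}, {"dx": 0.05, "dy": 0, "dz": 0, "yaw": 0, "fingers": 0.76}, {"dx": 0.05, "dy": 0, "dz": 0, "yaw": 0, "fingers": 0.76}, {"dx": 0.05, "dy": 0, "dz": 0, "yaw": 0, "fingers": 0.76}, {"dx": 0.03, "dy": 0, "dz": 0, "yaw": 0, "fingers": 0.76}, {"dx": 0, "dy": 0, "dz": 0, "yaw": 0, "fingers": 0.76}])

```text
clock: 10.95
position: [0.5396, -0.0187, 0.0084]
tool_rot: [3.141, -0.0, 1.582]
force: [-0.1, -0.2, -0.1]
grip_width: 0.0204
finger_force: 0.0
```

Run:
```python
from h import *
im=rack(); s=readout.observe();print(s["position"],s["tool_rot"],s["force"])
cv2.imwrite("pics/p4.png",cv2.resize(im[160:240,220:420],None,fx=4,fy=4,interpolation=2))
```

```text
rack c [0.5418 0.061 ] size [0.0703 0.1322] ang 0.84 
 [[ 0.5057  0.1266]
 [ 0.5076 -0.0056]
 [ 0.5779 -0.0046]
 [ 0.5759  0.1277]]
[ 0.53962106 -0.01929693  0.0083144 ] [ 3.14149381e+00 -4.35969354e-05  1.58114424e+00] [-0.11524487  0.3971474  -0.1079004 ]
```

View pics/p4.png

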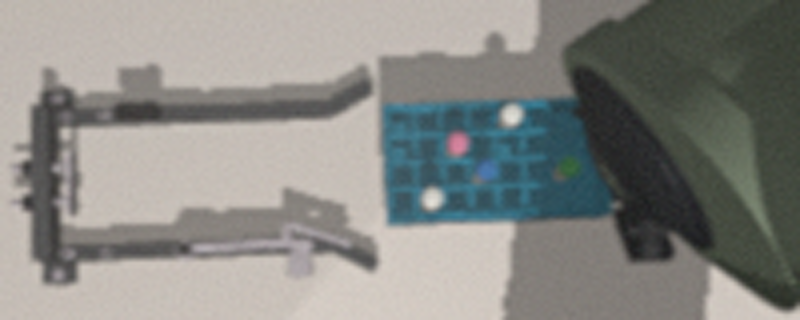

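The rack is in line at the mouth, about 2 mm towards the upper rail; the flare will centre that. Going on gently.

Call:
drive_tool(targets=[{"dx": 0.03, "dy": -0.005, "dz": 0, "yaw": 0, "fingers": 0.76}, {"dx": 0.03, "dy": -0.005, "dz": 0, "yaw": 0, "fingers": 0.76}, {"dx": 0.03, "dy": -0.005, "dz": 0, "yaw": 0, "fingers": 0.76}, {"dx": 0.03, "dy": 0, "dz": 0, "yaw": 0, "fingers": 0.76}, {"dx": 0.03, "dy": 0, "dz": 0, "yaw": 0, "fingers": 0.76}, {"dx": 0.03, "dy": 0, "dz": 0, "yaw": 0, "fingers": 0.76}, {"dx": 0.03, "dy": 0, "dz": 0, "yaw": 0, "fingers": 0.76}, {"dx": 0.03, "dy": 0, "dz": 0, "yaw": 0, "fingers": 0.76}, {"dx": 0.03, "dy": 0, "dz": 0, "yaw": 0, "fingers": 0.76}, {"dx": 0.03, "dy": 0, "dz": 0, "yaw": 0, "fingers": 0.76}, {"dx": 0.03, "dy": 0, "dz": 0, "yaw": 0, "fingers": 0.76}, {"dx": 0.03, "dy": 0, "dz": 0, "yaw": 0, "fingers": 0.76}, {"dx": 0.03, "dy": 0, "dz": 0, "yaw": 0, "fingers": 0.76}])

```text
clock: 12.35
position: [0.5377, 0.0199, 0.0083]
tool_rot: [3.142, -0.0, 1.581]
force: [-0.5, -0.3, -1.1]
grip_width: 0.0207
finger_force: 0.4
```

Run:
```python
from h import *
im=rack(); s=readout.observe();print(s["clock"],s["position"],s["tool_rot"],s["force"])
```

```text
rack c [0.5399 0.1002] size [0.0706 0.13  ] ang 1.59 
 [[0.5028 0.1642]
 [0.5064 0.0342]
 [0.577  0.0361]
 [0.5734 0.1661]]
12.45 [0.53772447 0.02040467 0.00833776] [ 3.14138981e+00 -5.10304740e-04  1.58174248e+00] [-0.21258864  0.53518912 -0.02484791]
```

Call:
drive_tool(targets=[{"dx": 0.03, "dy": 0, "dz": 0, "yaw": 0, "fingers": 0.76}, {"dx": 0.03, "dy": 0, "dz": 0, "yaw": 0, "fingers": 0.76}, {"dx": 0.03, "dy": 0, "dz": 0, "yaw": 0, "fingers": 0.76}, {"dx": 0.03, "dy": 0, "dz": 0, "yaw": 0, "fingers": 0.76}, {"dx": 0.03, "dy": 0, "dz": 0, "yaw": 0, "fingers": 0.76}, {"dx": 0.03, "dy": 0, "dz": 0, "yaw": 0, "fingers": 0.76}, {"dx": 0.03, "dy": 0, "dz": 0, "yaw": 0, "fingers": 0.76}, {"dx": 0.03, "dy": 0, "dz": 0, "yaw": 0, "fingers": 0.76}, {"dx": 0.03, "dy": 0, "dz": 0, "yaw": 0, "fingers": 0.76}, {"dx": 0.03, "dy": 0, "dz": 0, "yaw": 0, "fingers": 0.76}])

```text
clock: 13.45
position: [0.5371, 0.0489, 0.0083]
tool_rot: [-3.141, 0.001, 1.58]
force: [-1.8, -7.0, 3.1]
grip_width: 0.0204
finger_force: 3.6
```

Run:
```python
from h import *
im=rack("pics/p5.png"); s=readout.observe();print(s["clock"],s["position"],s["tool_rot"],s["force"])
```

```text
rack c [0.5377 0.1336] size [0.1221 0.0687] ang 88.62 
 [[0.5019 0.0734]
 [0.5706 0.0718]
 [0.5735 0.1938]
 [0.5049 0.1954]]
13.55 [0.53708802 0.04958121 0.00824098] [-3.14102515e+00  6.53105830e-04  1.58103772e+00] [-2.18717988 -3.17528925  1.8141404 ]
```

View pics/p5.png

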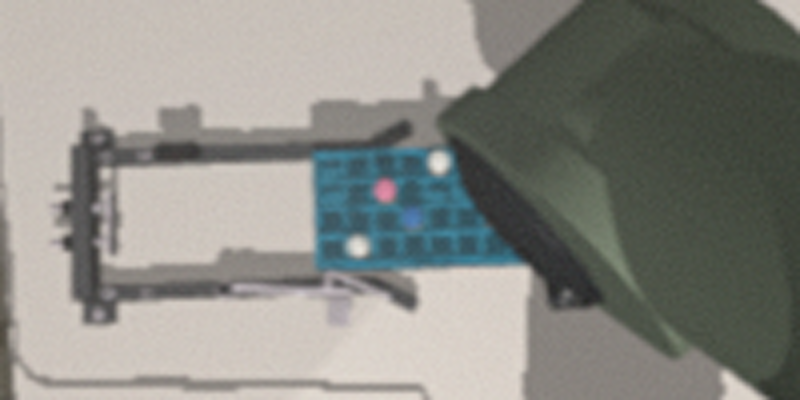

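It's inside the straight lane, riding the catch at about 7 N. Continuing.

Call:
drive_tool(targets=[{"dx": 0.04, "dy": 0, "dz": 0, "yaw": 0, "fingers": 0.76}, {"dx": 0.04, "dy": 0, "dz": 0, "yaw": 0, "fingers": 0.76}, {"dx": 0.04, "dy": 0, "dz": 0, "yaw": 0, "fingers": 0.76}, {"dx": 0.04, "dy": 0, "dz": 0, "yaw": 0, "fingers": 0.76}, {"dx": 0.04, "dy": 0, "dz": 0, "yaw": 0, "fingers": 0.76}, {"dx": 0.04, "dy": 0, "dz": 0, "yaw": 0, "fingers": 0.76}, {"dx": 0.04, "dy": 0, "dz": 0, "yaw": 0, "fingers": 0.76}, {"dx": 0.04, "dy": 0, "dz": 0, "yaw": 0, "fingers": 0.76}, {"dx": 0.04, "dy": 0, "dz": 0, "yaw": 0, "fingers": 0.76}, {"dx": 0.04, "dy": 0, "dz": 0, "yaw": 0, "fingers": 0.76}])

```text
clock: 14.55
position: [0.5367, 0.0888, 0.0083]
tool_rot: [-3.141, 0.001, 1.58]
force: [-1.7, -8.6, 3.7]
grip_width: 0.0208
finger_force: 3.9
```

Call:
drive_tool(targets=[{"dx": 0.04, "dy": 0, "dz": 0, "yaw": 0, "fingers": 0.76}, {"dx": 0.04, "dy": 0, "dz": 0, "yaw": 0, "fingers": 0.76}, {"dx": 0.04, "dy": 0, "dz": 0, "yaw": 0, "fingers": 0.76}, {"dx": 0.04, "dy": 0, "dz": 0, "yaw": 0, "fingers": 0.76}, {"dx": 0.04, "dy": 0, "dz": 0, "yaw": 0, "fingers": 0.76}, {"dx": 0.04, "dy": 0, "dz": 0, "yaw": 0, "fingers": 0.76}, {"dx": 0.04, "dy": 0, "dz": 0, "yaw": 0, "fingers": 0.76}, {"dx": 0.04, "dy": 0, "dz": 0, "yaw": 0, "fingers": 0.76}, {"dx": 0.04, "dy": 0, "dz": 0, "yaw": 0, "fingers": 0.76}, {"dx": 0.04, "dy": 0, "dz": 0, "yaw": 0, "fingers": 0.76}])

```text
clock: 15.55
position: [0.5363, 0.1287, 0.0083]
tool_rot: [-3.141, 0.002, 1.58]
force: [-2.0, -9.2, 4.4]
grip_width: 0.0206
finger_force: 4.3
```

Call:
drive_tool(targets=[{"dx": 0.03, "dy": 0, "dz": 0, "yaw": 0, "fingers": 0.76}, {"dx": 0.03, "dy": 0, "dz": 0, "yaw": 0, "fingers": 0.76}, {"dx": 0.03, "dy": 0, "dz": 0, "yaw": 0, "fingers": 0.76}, {"dx": 0.03, "dy": 0, "dz": 0, "yaw": 0, "fingers": 0.76}, {"dx": 0.03, "dy": 0, "dz": 0, "yaw": 0, "fingers": 0.76}, {"dx": 0.03, "dy": 0, "dz": 0, "yaw": 0, "fingers": 0.76}, {"dx": 0.03, "dy": 0, "dz": 0, "yaw": 0, "fingers": 0.76}, {"dx": 0.03, "dy": 0, "dz": 0, "yaw": 0, "fingers": 0.76}, {"dx": 0, "dy": 0, "dz": 0, "yaw": 0, "fingers": 0.76}])

```text
clock: 16.45
position: [0.536, 0.1534, 0.0083]
tool_rot: [-3.141, 0.001, 1.581]
force: [-1.1, -4.2, 1.7]
grip_width: 0.0205
finger_force: 2.1
```

Run:
```python
from h import *
im=rack("pics/p6.png"); s=readout.observe();print(s["clock"],s["position"],s["tool_rot"],s["force"])
```

```text
rack c [0.5381 0.2615] size [0.072  0.0727] ang 1.76 
 [[0.501  0.2967]
 [0.5032 0.224 ]
 [0.5752 0.2262]
 [0.5729 0.2989]]
16.55 [0.53603941 0.15336326 0.00823828] [-3.14110688e+00  6.84403205e-04  1.58089936e+00] [-1.36820986 -3.81745567  2.31146106]
```

View pics/p6.png

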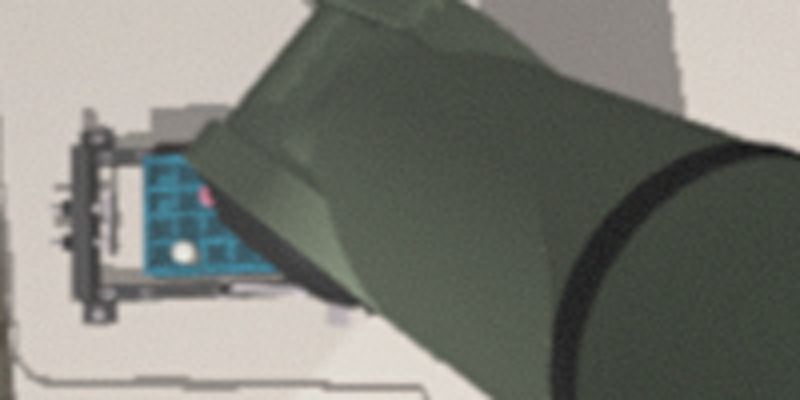

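Call:
drive_tool(targets=[{"dx": 0.03, "dy": 0, "dz": 0, "yaw": 0, "fingers": 0.76}, {"dx": 0.03, "dy": 0, "dz": 0, "yaw": 0, "fingers": 0.76}, {"dx": 0.03, "dy": 0, "dz": 0, "yaw": 0, "fingers": 0.76}, {"dx": 0.03, "dy": 0, "dz": 0, "yaw": 0, "fingers": 0.76}, {"dx": 0.03, "dy": 0, "dz": 0, "yaw": 0, "fingers": 0.76}, {"dx": 0.03, "dy": 0, "dz": 0, "yaw": 0, "fingers": 0.76}, {"dx": 0.03, "dy": 0, "dz": 0, "yaw": 0, "fingers": 0.76}, {"dx": 0.02, "dy": 0, "dz": 0, "yaw": 0, "fingers": 0.76}, {"dx": 0.02, "dy": 0, "dz": 0, "yaw": 0, "fingers": 0.76}])

```text
clock: 17.45
position: [0.5358, 0.1773, 0.0082]
tool_rot: [-3.141, 0.002, 1.58]
force: [-2.6, -12.9, 7.8]
grip_width: 0.0207
finger_force: 6.5
```

Call:
drive_tool(targets=[{"dx": 0.02, "dy": 0, "dz": 0, "yaw": 0, "fingers": 0.76}, {"dx": 0.02, "dy": 0, "dz": 0, "yaw": 0, "fingers": 0.76}])

```text
clock: 17.65
position: [0.5357, 0.1806, 0.0082]
tool_rot: [-3.141, 0.003, 1.58]
force: [-2.8, -15.0, 8.8]
grip_width: 0.0203
finger_force: 7.4
```

Call:
drive_tool(targets=[{"dx": 0.015, "dy": 0, "dz": 0, "yaw": 0, "fingers": 0.76}, {"dx": 0.01, "dy": 0, "dz": 0, "yaw": 0, "fingers": 0.76}])

```text
clock: 17.85
position: [0.5357, 0.184, 0.0082]
tool_rot: [-3.141, 0.002, 1.58]
force: [-1.5, -5.8, 2.7]
grip_width: 0.021
finger_force: 3.4
```

The force fell from 15 N to 5.8 N, which suggests the catch snapped. A little more to be sure.

Call:
drive_tool(targets=[{"dx": 0.012, "dy": 0, "dz": 0, "yaw": 0, "fingers": 0.76}, {"dx": 0, "dy": 0, "dz": 0, "yaw": 0, "fingers": 0.76}, {"dx": 0, "dy": 0, "dz": 0, "yaw": 0, "fingers": 0.76}])

```text
clock: 18.15
position: [0.5357, 0.1858, 0.0082]
tool_rot: [-3.141, 0.001, 1.581]
force: [-1.5, -6.0, 3.1]
grip_width: 0.0203
finger_force: 3.1
```

Run:
```python
from h import *
im=grab_frame("scene");b=cv2.resize(im[150:250,230:400],(790,465),interpolation=2)
cv2.imwrite("pics/p7.png",b);s=readout.observe();print(s["clock"],s["position"],s["force"])
```

```text
18.2 [0.53570858 0.18576316 0.0082152 ] [-1.27799995 -6.42620235  2.22943235]
```

View pics/p7.png

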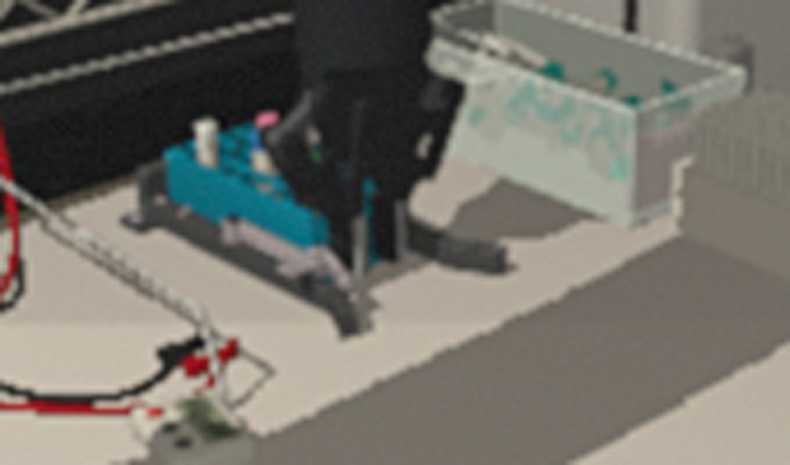

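The rack is fully between the rails. First I'll shift the fingers 2.5 mm away from the hook while still pressing, so they can't hold the catch open. Then back straight out, lift and clear the view.

Call:
drive_tool(targets=[{"dx": 0.003, "dy": 0.012, "dz": 0, "yaw": 0, "fingers": 0.76}, {"dx": 0, "dy": 0.013, "dz": 0, "yaw": 0, "fingers": 0.76}, {"dx": 0, "dy": 0, "dz": 0, "yaw": 0, "fingers": 0.76}, {"dx": -0.01, "dy": 0, "dz": 0, "yaw": 0, "fingers": 0.76}, {"dx": -0.02, "dy": 0, "dz": 0, "yaw": 0, "fingers": 0.76}, {"dx": -0.03, "dy": 0, "dz": 0, "yaw": 0, "fingers": 0.76}, {"dx": -0.05, "dy": 0, "dz": 0, "yaw": 0, "fingers": 0.76}, {"dx": -0.1, "dy": 0, "dz": 0, "yaw": 0, "fingers": 0.76}, {"dx": -0.2, "dy": 0, "dz": 0, "yaw": 0, "fingers": 0.76}, {"dx": -0.3, "dy": 0, "dz": 0, "yaw": 0, "fingers": 0.76}, {"dx": -0.3, "dy": 0, "dz": -0.1, "yaw": 0, "fingers": 0.76}, {"dx": -0.3, "dy": 0, "dz": -0.4, "yaw": 0, "fingers": 0.76}, {"dx": -0.3, "dy": 0, "dz": -0.4, "yaw": 0, "fingers": 0.76}, {"dx": -0.3, "dy": 0, "dz": -0.3, "yaw": 0, "fingers": 0.76}, {"dx": -0.3, "dy": 0, "dz": 0, "yaw": 0, "fingers": 0.76}, {"dx": -0.3, "dy": 0, "dz": 0, "yaw": 0, "fingers": 0.76}, {"dx": -0.2, "dy": 0, "dz": 0, "yaw": 0, "fingers": 0.76}, {"dx": 0, "dy": 0, "dz": 0, "yaw": 0, "fingers": 0.76}])

```text
clock: 20.0
position: [0.5407, -0.0883, 0.1282]
tool_rot: [-3.141, 0.001, 1.576]
force: [-0.3, 0.1, -1.3]
grip_width: 0.0203
finger_force: 0.0
```

Run:
```python
from h import *
im=rack();s=readout.observe();print(s["clock"],s["position"],s["force"])
a=cv2.resize(im[175:235,220:320],None,fx=5,fy=5,interpolation=2)
b=cv2.resize(grab_frame("scene")[165:225,240:340],None,fx=5,fy=5,interpolation=2)
cv2.imwrite("pics/p8.png",np.vstack([a,b]))
```

```text
rack c [0.5381 0.2617] size [0.0709 0.1337] ang 0.61 
 [[0.502  0.3282]
 [0.5034 0.1945]
 [0.5743 0.1952]
 [0.5729 0.329 ]]
20.1 [ 0.54099235 -0.08488084  0.12829451] [0.67287042 1.46720007 0.38430783]
```

View pics/p8.png

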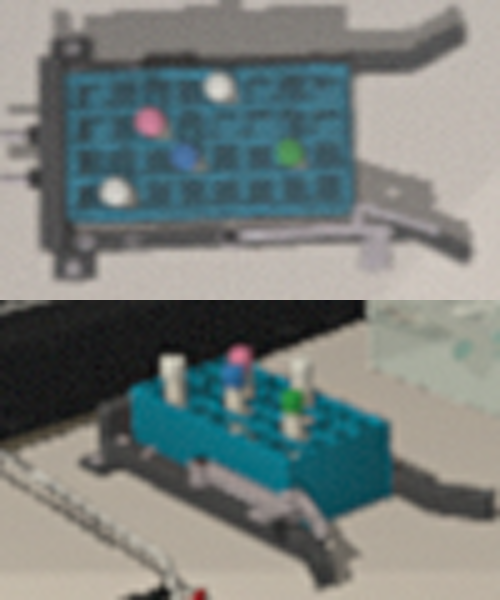

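The rack's centre is at y = 0.262, its docked place. The hook stands shut behind its rear edge (top crop, about (357,207)), all five tubes are upright, and the hand is clear. Handing in.

```bash
python3 -c "
from workcell import workorder
print(workorder.job_done())"
```

```text
the job is handed in; nothing more can be done
None
```

The rack is docked with the spring catch shut behind it, all five tubes are standing, the hand is clear, and I handed the job in at about 20 s of the 58 s allowed; no verdict was returned.

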